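# Set up the folding dishcloth stand on the draining board

### The job

The folded dishcloth stand has been left on the hob. Put it down flat on the sunken draining board beside the sink, swing its mast up until it snaps fully upright, and push the loose crossbar through the eye at the top of the mast so that it sticks out about equally on both sides, ready for the cloth. Do not tip the stand over, and leave the other things where they are.

Things in the scene. Friction and masses are not known exactly. Their poses are not given: they have to be found in the camera images.
- stand: Base of the folding stand, 0.87 kg in all. Two wooden rails along x (146 long, 11-38 mm above the underside, 55 wide over both) on two light metal cross feet 136 long (y), 22 wide, centred at x = -62 and +62. Folded mast lies between the rails, its eye 47 mm past their -x end. Origin: centre of the underside; z up. To carry it, grip across both rails (y) between the feet.
- stand_grip (a point): Middle of the stand's rails, 26 mm above the underside: the place to grip it across the 55 mm width (stand y). Its axes are the stand's. The stand balances within 15 mm of here while folded.
- mast (a joint): Hinge of the mast, rad: 0 folded flat between the rails, 1.57 snapped upright. A spring strut holds it at either end; it is past dead centre from about 1.0 rad and then springs up by itself. About 2 N upward at the eye starts it. The mast swings up from stand -x to stand +z and does not turn otherwise.
- mast_hinge (a point): Hinge axis of the mast: 30 mm above the stand's underside, at stand x = +35; the axis runs along stand y.
- eye (a point): Centre of the steel eye at the mast's free end, 155 mm from the hinge: a tube 32 mm outside, 24 mm long, bore 14 mm, its bore along this frame's y (= stand y, level). Folded it is 30 mm above the stand's underside and its flat ends can be gripped across the 24 mm; upright it is 185 mm above it. Frame turns with the mast.
- crossbar: Loose round wooden bar, 180 mm long, 10 mm thick, both ends tapered over 6 mm, lying along the front edge of the worktop before the sink. Origin: its middle, on its centre line; x along the bar; 25 g. Either end may go through the eye.
- draining_board (a point): Point in the free part of the draining board, a fixed flat grey panel sunk 3.5 mm below the worktop between the sink (left) and hob. Flat from 98 mm nearer the robot to 90 mm farther (then the dish rack, whose front wire is 60 mm up; its plates, 240 mm high, begin 112 mm farther), 170 mm to the right and 210 mm to the left. World axes.
- hob: Fixed black glass hob, 288 mm wide (y), its top 6.3 mm above the worktop; its left edge is 144 mm to the left of this origin. Where the stand lies at the start.
- sugar_tin: White sugar tin with a wooden lid, 64 mm wide, 85 high, loose, right of the hob. Origin: centre of its underside. Leave it.
- salt_shaker: Grey salt shaker, 44 mm wide, 90 high, loose, right of the hob. Origin: centre of its underside. Leave it.
- mug: White mug, 83 mm wide, 105 high, loose, right of the hob. Origin: its underside, between cup and handle. Leave it.
- capsule_a: White coffee capsule, 37 mm wide, 27 high, loose, between hob and draining board. Origin: centre of its underside. Leave it.
- capsule_b: Second white coffee capsule, as the first. Leave it.
- glass: Water glass, 76 mm wide, 86 high, loose, on the front edge of the worktop before the sink. Origin: centre of its underside. Leave it.

How it is judged (in metres and radians):
At the end, for the whole second after the job is handed in: The stand rests flat (within 1 degree) with all of its feet on the sunken draining board, the mast is snapped upright (joint over 1.5 rad), the crossbar passes through the eye with its middle within 30 mm of the eye's centre, and stand and bar are at rest (value of joint mast above 1.5 rad and height (world z) of stand between -0.007 and -0.001 m and angle between stand's own z axis and vertical below 0.02 rad and world y of stand between -0.05 and 0.32 m and y of crossbar in the frame of eye between -0.03 and 0.03 m and angle between the x axis of crossbar and the y axis of eye, either way round below 0.25 rad and x of crossbar in the frame of eye between -0.012 and 0.012 m and z of crossbar in the frame of eye between -0.012 and 0.012 m and linear speed of stand below 0.02 m/s and linear speed of crossbar below 0.03 m/s); the robot touches nothing.
It fails at once if the stand is tipped over (angle between stand's own z axis and vertical above 0.6 rad).
It fails at once if one of the other things (sugar tin, salt shaker, mug, capsules, water glass) is moved by more than 30 mm (distance of any of sugar_tin, salt_shaker, mug, capsule_a, capsule_b, glass from where it was at the start of the episode above 0.03 m).
It also fails if it takes over 72 s, if anything falls off the work surface, if the arm or the gripper's body presses on something with over 40 N, if the wrist force passes 120 N, or if a joint passes its speed limit or range.

### The arm

A 6-joint arm with a two-finger parallel gripper is mounted at the origin on a cart in front of the work surface, level with it; the furniture and walls round the work are solid. World frame = base frame: x ahead of the robot, y to its left, z up, the work surface at z = 0. Lengths are in mm, angles in rad, forces in N, time in s.
With the tool pointing down it reaches from about 300 to 775 mm from the base axis. Payload 14.6 kg.
Tool frame: the origin (TCP) lies at the very end of the fingers, on their centre line; the grasp point (between the pads) lies 19 mm behind it; z points along the fingers, y is the line along which they close (so a half turn about z gives the same grasp; the last joint's range is limited). The gripper opens to 94 mm and grips with 3 to 60 N. Pads are 16 mm wide; open, the fingers measure 119 mm over their backs; the gripper's body (75 mm by 177 mm) begins 78 mm behind the grasp point.
Start: joints at [1.089, 0.3, 1.521, -0, 1.321, -0.067], TCP at [221.65, 503.349, 205.446] pointing down, gripper open.
Joint ranges: [-3.03, 3.03], [-0.79, 2.21], [0.23, 2.52], [-1.04, 4.18], [0, 3.07], [-2.55, 2.55]. Speed limits (rad/s): [2.22, 2.22, 2.57, 3.14, 3.14, 3.14].

### API

Orientations are given as [roll, pitch, yaw] about the fixed x, y, z axes, in that order (R = Rz(yaw) Ry(pitch) Rx(roll)).
In Python, from cell import manip, eyes, ticket gives the robot as it stands. The module is installed in compiled form; this text tells all that it offers.
- The arm moves only by the tool arm_command, never from a script. Its argument "plan" is a list of rows, each a list of 5 numbers: the opening, from -1 (shut) to 1 (fully open), then the shift along the tool's x, y, z in m, then the turn about the tool's z in rad. In form: [[jaw, dx, dy, dz, roll], ...]. A call has 1 to 20 rows; each row shifts and turns the commanded pose from where the row before left it, along the tool's axes as they then stand; what a row does not reach is not made up. A row lasts 1/8 s, in which the tool goes at most 62.5 mm and 10.7 degrees, less where a joint would pass 70% of its speed; a pose out of reach is approached as far as the arm can. A call is refused whole if a number of a shift passes 0.0625 or a number of a turn 0.188, either way. A call with a gripper value outside its range is refused whole. The fingers move at their own pace and stop on an object; "newtons" is the grip in N (left out, the last holds). Time passes only in rows, so rows that do not move let the fingers close. It gives the time, the measured TCP pose, the force, the opening and the grip force at its end, in the units of the state.
- manip.read_state(): the state, without advancing time (a new reading comes with each control period).
- eyes.camera(name): name is "side" or "top"; returns a dict with "img" (420x560x3 uint8, blue, green, red), "z_map" (420x560 float32, mm along the optical axis (not along the pixel's ray), 0 where there is no reading), "fx", "fy", "cx", "cy" (pixels), "eye" and "orientation" of the camera in the world. Camera axes: x right, y down, z forward; pixel columns grow to the right and rows downward; lengths in mm; the calibration is good to about 2 mm. A picture is of the moment at which its call begins.
- ticket.sign_off(): hands the job in; it is judged then, once.
The state is a dict: "clock": time; "joints": joint angles; "qd": joint speeds; "effort": joint torques, N m; "eef_pos": TCP position; "eef_rot": TCP orientation; "wrist_force": force on the tool from outside, world axes, zero at the start; "moment": the same for the moment, N m; "finger_gap": finger opening in mm; "finger_force": force on a finger pad.
Only numpy, scipy, OpenCV 4.12 (cv2) and the standard library are available. Lean on these libraries where they do the work, as an engineer would, in place of code of your own. Each camera call takes 0.05 s, during which the arm holds its last target. There are 200 camera calls.

## Working session

There is one attempt and no reset: what is moved stays moved. The work goes in short steps, Python scripts to look and compute and a tool call to move; the robot and the scene stay as the last step left them, time stands still between calls to the robot, and variables do not carry over. Pictures are saved under pics/ and viewed, at most 10 in all, crops included, and the job is handed in when it is done.

Besides the shell and the picture viewer there is one more tool, called by a JSON object that holds its "method" and its "body". arm_command: Moves the arm, as the interface text tells. Its arguments: {"type":"object","properties":{"plan":{"type":"array"},"newtons":{"type":"number"}},"required":["plan"]}

```bash
mkdir -p pics; cat > h.py <<'E'
import numpy as np, cv2
from cell import manip, eyes, ticket
from scipy.spatial.transform import Rotation as R
def cam(n):
    c=eyes.camera(n); o=np.array(c['orientation'])
    c['R']=o if o.shape==(3,3) else (R.from_euler('xyz',o).as_matrix() if o.size==3 else R.from_quat(o).as_matrix())
    c['eye']=np.array(c['eye'])
    return c
def cloud(c):
    v,u=np.mgrid[:420,:560]; z=c['z_map']
    p=np.stack([(u-c['cx'])/c['fx']*z,(v-c['cy'])/c['fy']*z,z],-1)
    return p@c['R'].T+c['eye']
def ray(c,u,v,h):
    d=c['R']@np.array([(u-c['cx'])/c['fx'],(v-c['cy'])/c['fy'],1]); 
    return c['eye']+d*(h-c['eye'][2])/d[2]
E
python3 - <<'E'
from h import *
for n in('top','side'):
    c=cam(n); print(n,c['eye'],c['orientation'],c['fx'],c['cx'],c['cy'])
    cv2.imwrite(f'pics/{n}0.png',c['img']); np.save(n+'0.npy',cloud(c))
    P=cloud(c); print(P[210,280],P[350,280])
print(manip.read_state())
E
```

```text
top [ 252.34315966   78.89470723 1582.71012736] [-2.93937955  0.00331476 -1.56995386] 505.7210812570245 276.6129103123489 211.30789161624386
[582.60676496  73.56713079  -7.30665774] [148.66111939  73.81154809   0.79521855]
side [-401.26022866 -343.75045322  963.7046091 ] [-2.27924444 -0.00934945 -1.16595411] 457.54366301845494 275.23938573059627 206.00213667420806
[628.04968228  70.81954133  -3.61268967] [ 363.43061743  -46.18907998 -351.60238895]
{'clock': 0.1, 'joints': array([ 1.08939355e+00,  3.00394119e-01,  1.52148889e+00, -4.92935899e-07,
        1.32071690e+00, -6.65951727e-02]), 'qd': array([ 1.39533058e-04, -8.60028067e-05, -8.41771508e-04,  3.27583825e-04,
       -1.22314723e-03,  1.58230604e-03]), 'effort': array([-7.55140377e-05, -5.32656884e+01, -3.53276610e+01,  7.09116552e-02,
        2.35636916e-02, -1.14385380e-04]), 'eef_pos': array([221.55231897, 503.15417482, 204.96755866]), 'eef_rot': array([-3.14058760e+00, -6.65524372e-05,  2.72678514e+00]), 'wrist_force': array([-0.36735549,  0.18020993, -0.14663804]), 'moment': array([ 0.00333444, -0.01151312, -0.01632699]), 'finger_force': 0.0, 'finger_gap': 94.08616477934439}
```

View pics/top0.png

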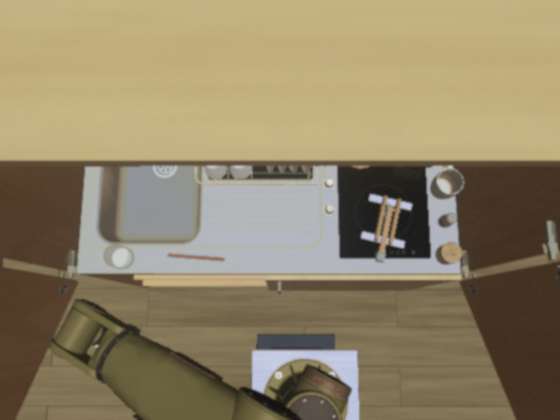

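View pics/side0.png

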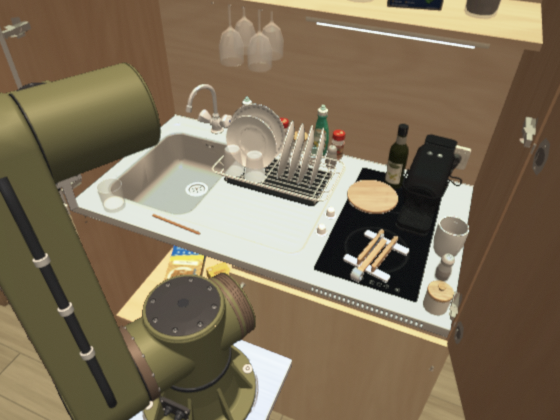

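The top view shows the stand on the hob around (388,222), with feet at (390,202) and (383,239) and its eye nearest the robot at (380,256). The bar runs from (168,256) to (224,260), the capsules are at (329,183) and (329,209), and the glass is at (120,257). The side view confirms this, and a cupboard hangs above the rear.

```bash
python3 - <<'E'
from h import *
c=cam('top'); P=cloud(c); im=c['img']; hsv=cv2.cvtColor(im,cv2.COLOR_BGR2HSV)
def blobs(m,h,name,amin=8):
    n,l,s,ce=cv2.connectedComponentsWithStats(m.astype(np.uint8))
    for i in range(1,n):
        if s[i,4]<amin: continue
        v,u=np.where(l==i); r=cv2.minAreaRect(np.stack([u,v],1).astype(np.float32))
        w=[ray(c,*p,h)[:2].round(0).tolist() for p in cv2.boxPoints(r)]
        print(name,s[i,4],'px',ce[i].round(1),'w',ray(c,*ce[i],h).round(1),'depth z',np.median(P[l==i][:,2]).round(1),w)
H,S,V=cv2.split(hsv)
roi=np.zeros((420,560),bool); roi[190:270,355:420]=1
blobs(roi&(S<90)&(V>150),17,'feet')
blobs(roi&(S>=90)&(V>90)&(H<25),44,'rails')
roi2=np.zeros_like(roi); roi2[248:268,160:232]=1
blobs(roi2&(S>90)&(H<20),5,'bar')
m=roi&(P[...,2]>20); blobs(m,44,'depth>20'); 
print('floor board z',[np.median(P[v-2:v+3,u-2:u+3,2]).round(1) for u,v in((260,215),(230,225),(300,200),(260,265),(345,250))], [P[v,u].round(0) for u,v in((325,248),(325,185),(190,248),(260,182),(420,130),(329,183),(329,209),(120,257),(339,258))])
for u,v in((380,256),(386,225),(383,239),(390,202)): print(u,v,P[v,u].round(1))
cv2.imwrite('pics/stand.png',cv2.resize(im[170:280,310:470],None,fx=5,fy=5,interpolation=cv2.INTER_CUBIC))
E
```

```text
feet 81 px [375.5 198.2] w [ 615.8 -229.7   17. ] depth z 18.6 [[611.0, -207.0], [631.0, -213.0], [621.0, -252.0], [601.0, -247.0]]
feet 83 px [390.1 202.6] w [ 601.6 -275.4   17. ] depth z 21.0 [[617.0, -260.0], [617.0, -291.0], [578.0, -290.0], [578.0, -258.0]]
feet 82 px [404.9 205.1] w [ 593.6 -321.6   17. ] depth z 19.7 [[588.0, -299.0], [608.0, -305.0], [599.0, -343.0], [579.0, -338.0]]
feet 89 px [367.7 235.8] w [ 495.1 -200.6   17. ] depth z 19.4 [[490.0, -178.0], [510.0, -183.0], [500.0, -223.0], [480.0, -218.0]]
feet 36 px [379.6 238.2] w [ 487.7 -237.5   17. ] depth z 37.7 [[483.0, -225.0], [502.0, -235.0], [493.0, -251.0], [474.0, -241.0]]
feet 30 px [385.8 240.1] w [ 481.6 -256.7   17. ] depth z 41.1 [[467.0, -249.0], [502.0, -257.0], [500.0, -267.0], [465.0, -259.0]]
feet 89 px [397.2 242.6] w [ 473.9 -291.7   17. ] depth z 19.7 [[470.0, -268.0], [492.0, -278.0], [477.0, -315.0], [455.0, -306.0]]
feet 732 px [387.  263.6] w [ 408.3 -257.    17. ] depth z 1.1 [[451.0, -160.0], [451.0, -358.0], [392.0, -355.0], [392.0, -158.0]]
rails 143 px [380.2 218.2] w [ 546.2 -236.4 
[... 922 characters left out ...]
 44. ] depth z 21.9 [[487.0, -175.0], [503.0, -182.0], [493.0, -207.0], [477.0, -201.0]]
depth>20 9 px [401.8 242.8] w [ 469.4 -299.4   44. ] depth z 22.7 [[475.0, -294.0], [475.0, -303.0], [463.0, -303.0], [463.0, -294.0]]
floor board z [np.float64(-2.8), np.float64(-0.7), np.float64(-1.9), np.float64(0.4), np.float64(6.0)] [array([459., -68.,   2.]), array([661., -71.,   9.]), array([459., 357.,  -0.]), array([675., 138.,  -7.]), array([ 412.,  -46., 1160.]), array([662., -82.,  30.]), array([578., -80.,  29.]), array([429., 572.,  12.]), array([ 427., -111.,    6.])]
380 256 [ 427.9 -229.5   51.5]
386 225 [ 524.7 -253.3   44.3]
383 239 [ 481.5 -242.9   41.2]
390 202 [ 604.1 -275.7   14.2]
```

View pics/stand.png

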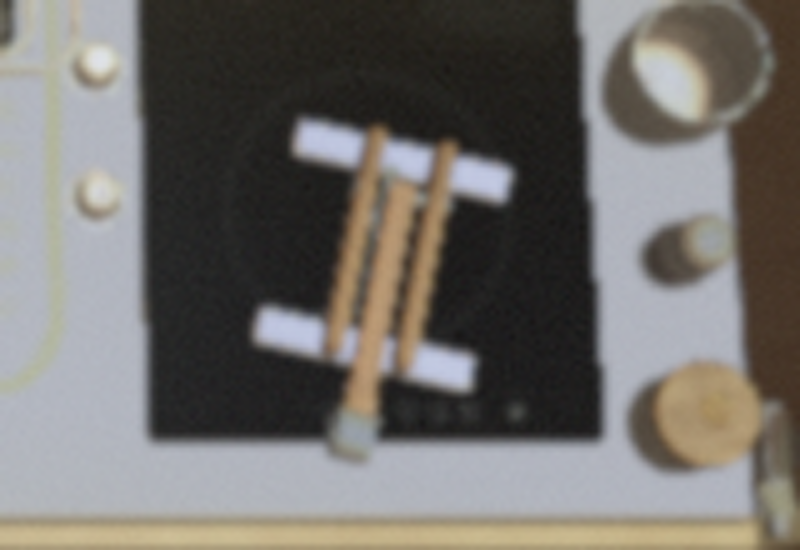

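{"method": "arm_command", "body": {"plan": [[1, 0, 0, 0, -0.175], [1, -0.026, -0.035, 0, 0], [1, -0.026, -0.035, 0, 0], [1, -0.026, -0.035, 0, 0], [1, -0.026, -0.035, 0, 0], [1, -0.026, -0.035, 0, 0], [1, -0.026, -0.035, 0, 0], [1, -0.026, -0.035, 0, 0], [1, -0.026, -0.035, 0, 0], [1, -0.026, -0.035, 0, 0], [1, -0.026, -0.035, 0, 0], [1, -0.026, -0.035, 0, 0], [1, -0.026, -0.035, 0, 0], [1, -0.026, -0.035, 0, 0], [1, -0.026, -0.035, 0, 0], [1, -0.026, -0.035, 0, 0], [1, -0.026, -0.035, 0, 0], [1, -0.026, -0.035, 0, 0], [1, -0.026, -0.035, 0, 0], [1, -0.026, -0.035, 0, 0]], "newtons": 30}}

```text
clock: 2.65
eef_pos: [543.9, -261.3, 205.2]
eef_rot: [3.141, -0.0, 2.902]
wrist_force: [-0.1, 0.7, 0.4]
finger_gap: 94.1
finger_force: 0.0
```

```bash
cat >> h.py <<'E'
def to(x,y,z,yaw=None):
    """remaining tool-frame shift (mm) and roll to a tool-down target"""
    s=manip.read_state(); p=np.array(s['eef_pos']); y0=s['eef_rot'][2]
    r=0 if yaw is None else -((yaw-y0+np.pi)%(2*np.pi)-np.pi)
    M=R.from_euler('xyz',[np.pi,0,y0-r]).as_matrix()
    print('t',round(s['clock'],2),'at',p.round(1),'rot',np.round(s['eef_rot'],3),'F',np.round(s['wrist_force'],1),'gap',round(s['finger_gap'],1),'grip',round(s['finger_force'],1))
    print('  shift after roll',(M.T@(np.array([x,y,z])-p)).round(1),'roll',round(r,3))
E
python3 - <<'E'
from h import *
to(542.5,-259.5,13,2.9016)
# bar, board edges from side & top
c=cam('top');hsv=cv2.cvtColor(c['img'],cv2.COLOR_BGR2HSV);m=np.zeros((420,560),np.uint8);m[248:268,160:232]=((hsv[248:268,160:232,1]>60)&((hsv[248:268,160:232,0]<20)|(hsv[248:268,160:232,0]>165)))
v,u=np.where(m); f=np.polyfit(u,v,1); print('bar',len(u),[ray(c,a,np.polyval(f,a),5).round(1) for a in(u.min()-.5,u.max()+.5)])
print('board top/right/left lines:',[(int(a),ray(c,a,225,-3).round(0)) for a in (200,322)], ray(c,260,247,-3).round(0))
E
```

```text
t 2.65 at [ 543.9 -261.3  205.2] rot [ 3.141 -0.     2.902] F [-0.1  0.7  0.4] gap 94.1 grip 0.0
  shift after roll [  1.8   1.4 192.2] roll 0.0
bar 126 [array([437.4, 422.9,   5. ]), array([423.6, 250.3,   5. ])]
board top/right/left lines: [(200, array([533., 328.,  -3.])), (322, array([533., -60.,  -3.]))] [462. 137.  -3.]
```

{"method": "arm_command", "body": {"plan": [[1, 0.002, 0.0015, 0.04, 0], [1, 0, 0, 0.04, 0], [1, 0, 0, 0.04, 0], [1, 0, 0, 0.035, 0], [1, 0, 0, 0.02, 0], [1, 0, 0, 0.016, 0], [1, 0, 0, 0, 0], [-1, 0, 0, 0, 0], [-1, 0, 0, 0, 0], [-1, 0, 0, 0, 0], [-1, 0, 0, 0, 0], [-1, 0, 0, 0, 0], [-1, 0, 0, 0, 0]], "newtons": 40}}

```text
clock: 4.32
eef_pos: [542.0, -258.4, 14.7]
eef_rot: [-3.141, 0.0, 2.902]
wrist_force: [-1.9, -4.1, 3.6]
finger_gap: 54.8
finger_force: 40.0
```

{"method": "arm_command", "body": {"plan": [[-1, 0, 0, -0.005, 0], [-1, 0, 0, -0.015, 0], [-1, 0, 0, -0.025, 0], [-1, 0, 0, -0.025, 0], [-1, 0, 0, -0.02, 0], [-1, 0, 0, 0, 0], [-1, 0, 0, 0, 0]]}}

```text
clock: 5.2
eef_pos: [541.6, -257.7, 103.6]
eef_rot: [3.141, -0.001, 2.902]
wrist_force: [0.1, 0.3, -8.7]
finger_gap: 54.9
finger_force: 40.0
```

```bash
python3 - <<'E'
from h import *
to(548,95,105,3.1416)
c=cam('side'); cv2.imwrite('pics/side1.png',c['img'][180:330,280:520].repeat(3,0).repeat(3,1))
E
```

```text
t 5.2 at [ 541.6 -257.7  103.6] rot [ 3.141e+00 -1.000e-03  2.902e+00] F [ 0.1  0.3 -8.7] gap 54.9 grip 40.0
  shift after roll [ -6.5 352.7  -1.4] roll -0.24
```

View pics/side1.png

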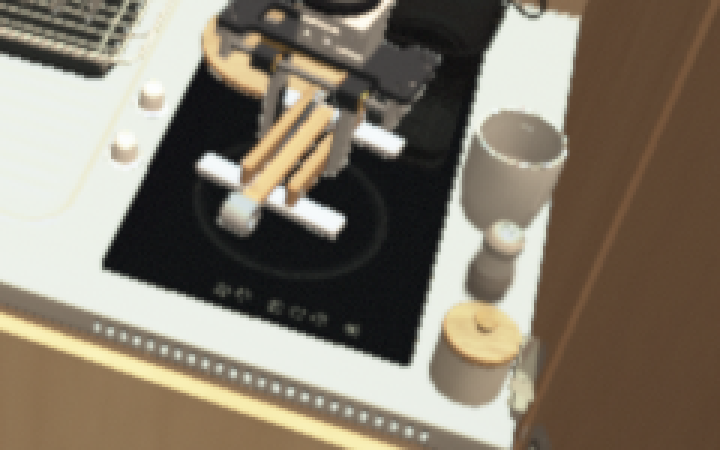

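The stand is held level and clear of the hob (mast eye near crop pixel (238,212)), and the neighbouring things haven't moved. Next I carry it over.

{"method": "arm_command", "body": {"plan": [[-1, 0, 0, 0, -0.12], [-1, 0, 0, 0, -0.12], [-1, -0.001, 0.015, 0, 0], [-1, -0.001, 0.03, 0, 0], [-1, -0.001, 0.03, 0, 0], [-1, -0.001, 0.03, 0, 0], [-1, -0.001, 0.03, 0, 0], [-1, -0.0015, 0.03, 0, 0], [-1, 0, 0.03, 0, 0], [-1, 0, 0.03, 0, 0], [-1, 0, 0.03, 0, 0], [-1, 0, 0.03, 0, 0], [-1, 0, 0.03, 0, 0], [-1, 0, 0.025, 0, 0], [-1, 0, 0.0125, 0, 0], [-1, 0, 0, 0.03, 0], [-1, 0, 0, 0.03, 0], [-1, 0, 0, 0, 0]]}}

```text
clock: 7.5
eef_pos: [546.9, 94.3, 42.5]
eef_rot: [-3.141, -0.005, 3.141]
wrist_force: [-0.2, 0.3, -8.2]
finger_gap: 55.0
finger_force: 40.0
```

```bash
python3 - <<'E'
from h import *
to(548,95,4.7,3.1416)
c=cam('side'); P=cloud(c); cv2.imwrite('pics/side2.png',c['img'][140:280,180:400].repeat(3,0).repeat(3,1))
E
```

```text
t 7.5 at [546.9  94.3  42.5] rot [-3.141 -0.005  3.141] F [-0.2  0.3 -8.2] gap 55.0 grip 40.0
  shift after roll [-1.1  0.7 37.8] roll -0.001
```

View pics/side2.png

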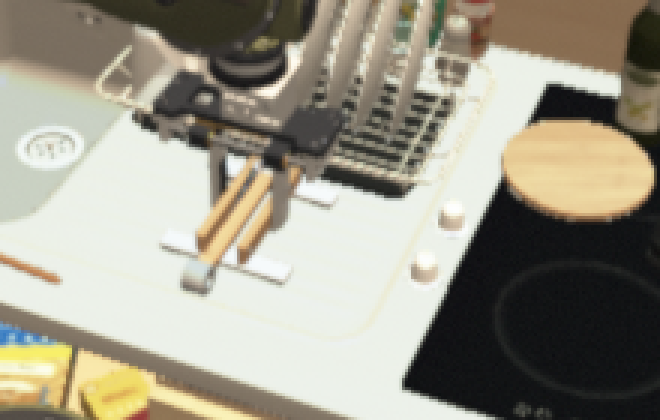

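The stand hangs over the clear part of the board. Its eye is at crop (197,273), and the near foot (165–290, 240–275) lies inside the rim line. I lower it.

{"method": "arm_command", "body": {"plan": [[-1, 0, 0, 0.015, 0], [-1, 0, 0, 0.01, 0], [-1, 0, 0, 0.006, 0], [-1, 0, 0, 0.003, 0], [-1, 0, 0, 0.0015, 0], [-1, 0, 0, 0.001, 0], [-1, 0, 0, 0, 0], [-1, 0, 0, 0, 0]]}}

```text
clock: 8.55
eef_pos: [548.5, 94.5, 8.1]
eef_rot: [3.142, 0.0, -3.141]
wrist_force: [-0.4, -0.1, -8.2]
finger_gap: 54.6
finger_force: 40.0
```

{"method": "arm_command", "body": {"plan": [[-1, 0, 0, 0.001, 0], [-1, 0, 0, 0.001, 0], [-1, 0, 0, 0.001, 0], [-1, 0, 0, 0, 0]]}}

```text
clock: 9.05
eef_pos: [548.4, 94.5, 5.1]
eef_rot: [-3.142, 0.0, -3.141]
wrist_force: [-2.2, 0.6, -4.9]
finger_gap: 54.8
finger_force: 40.0
```

{"method": "arm_command", "body": {"plan": [[-1, 0, 0, 0.0007, 0], [-1, 0, 0, 0, 0], [0.4, 0, 0, 0, 0], [0.8, 0, 0, 0, 0], [0.8, 0, 0, 0, 0], [0.8, 0, 0, 0, 0], [0.8, 0, 0, -0.03, 0], [0.8, 0, 0, -0.04, 0], [0.8, 0, 0, -0.04, 0], [0.8, 0, 0, 0, 0]]}}

```text
clock: 10.3
eef_pos: [549.8, 94.6, 117.2]
eef_rot: [3.141, 0.005, -3.141]
wrist_force: [0.2, 0.0, -1.2]
finger_gap: 85.1
finger_force: 0.0
```

```bash
python3 - <<'E'
from h import *
c=cam('side'); P=cloud(c); im=c['img']; hsv=cv2.cvtColor(im,cv2.COLOR_BGR2HSV)
X,Y,Z=P[...,0],P[...,1],P[...,2]
near=(X>405)&(X<640)&(Y>0)&(Y<190)
m=near&(Z>24)&(Z<60); 
e=m&(X<455)&(hsv[...,1]<80); print('eye side',e.sum(),P[e].mean(0).round(1),P[e].min(0).round(1),P[e].max(0).round(1))
t=cam('top'); Q=cloud(t); h2=cv2.cvtColor(t['img'],cv2.COLOR_BGR2HSV)
n2=(Q[...,0]>405)&(Q[...,0]<640)&(Q[...,1]>0)&(Q[...,1]<190)&(Q[...,2]>24)&(Q[...,2]<60)
e2=n2&(Q[...,0]<455)&(h2[...,1]<80); print('eye top',e2.sum(),Q[e2].mean(0).round(1),Q[e2].min(0).round(1),Q[e2].max(0).round(1))
w=n2&(h2[...,1]>80); v,u=np.where(w); print('wood',w.sum(),Q[w].min(0).round(1),Q[w].max(0).round(1),cv2.fitLine(Q[w][:,:2].astype(np.float32),cv2.DIST_L2,0,.1,.1).ravel())
cv2.imwrite('pics/top1.png',t['img'][150:280,150:350].repeat(4,0).repeat(4,1)); to(429,94.5,8)
E
```

```text
eye side 96 [425.9  91.4  35.1] [411.7  80.5  24.8] [448.3 106.   43.9]<stdin>:9: RuntimeWarning: Mean of empty slice.
  ret = um.true_divide(
Traceback (most recent call last):
ValueError: zero-size array to reduction operation minimum which has no identity
```

{"method": "arm_command", "body": {"plan": [[0.4, 0.04, 0, 0, 0], [0.4, 0.04, 0, 0, 0], [0.4, 0.04, -0.001, 0, 0], [0.2, 0, 0, 0.04, 0], [0.2, 0, 0, 0.04, 0], [0.2, 0, 0, 0.02, 0], [0.2, 0, 0, 0.005, 0], [0.2, 0, 0, 0, 0]], "newtons": 8}}

```text
clock: 11.4
eef_pos: [428.2, 93.4, 9.1]
eef_rot: [-3.141, -0.001, -3.141]
wrist_force: [-0.5, 0.1, -0.0]
finger_gap: 56.7
finger_force: 0.0
```

```bash
python3 - <<'E'
from h import *
to(428.5,93.5,9)
c=cam('side'); cv2.imwrite('pics/side3.png',c['img'][140:280,180:400].repeat(3,0).repeat(3,1))
E
```

```text
t 11.4 at [428.2  93.4   9.1] rot [-3.141e+00 -1.000e-03 -3.141e+00] F [-0.5  0.1 -0. ] gap 56.7 grip 0.0
  shift after roll [-0.3  0.1  0.1] roll 0
```

View pics/side3.png

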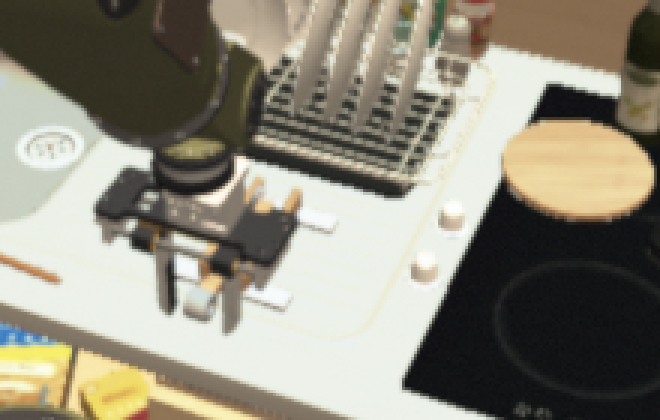

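The eye sits between the open fingers (crop (200,303)). I close lightly on it and follow the arc.

{"method": "arm_command", "body": {"plan": [[-1, 0, 0, 0, 0], [-1, 0, 0, 0, 0], [-1, 0, 0, 0, 0], [-1, 0, 0, 0, 0], [-1, -0.001, 0, -0.0155, 0], [-1, -0.0023, 0, -0.0153, 0], [-1, -0.0038, 0, -0.015, 0], [-1, -0.0053, 0, -0.0146, 0], [-1, -0.0068, 0, -0.0139, 0], [-1, -0.0081, 0, -0.0132, 0], [-1, -0.0094, 0, -0.0124, 0], [-1, 0, 0, 0, 0]], "newtons": 10}}

```text
clock: 12.95
eef_pos: [466.0, 93.6, 110.0]
eef_rot: [3.141, 0.001, -3.141]
wrist_force: [-1.4, 2.3, 0.8]
finger_gap: 24.0
finger_force: 10.0
```

{"method": "arm_command", "body": {"plan": [[-1, -0.0105, 0, -0.0113, 0], [-1, -0.0117, 0, -0.0102, 0], [-1, -0.0126, 0, -0.009, 0], [-1, -0.0134, 0, -0.0077, 0], [-1, -0.0141, 0, -0.0064, 0], [-1, -0.0147, 0, -0.0049, 0], [-1, -0.0152, 0, -0.0033, 0], [-1, -0.0153, 0, -0.0019, 0], [-1, -0.011, 0, -0.0004, 0], [-1, 0, 0, 0, 0], [-1, 0, 0, 0, 0]]}}

```text
clock: 14.32
eef_pos: [583.5, 93.6, 164.1]
eef_rot: [3.141, 0.0, -3.141]
wrist_force: [2.1, 3.5, 0.2]
finger_gap: 24.1
finger_force: 10.0
```

{"method": "arm_command", "body": {"plan": [[0, 0, 0, 0, 0], [0.3, 0, 0, 0, 0], [0.3, 0, 0, 0, 0], [0.3, 0, 0, -0.03, 0], [0.3, 0, 0, -0.04, 0], [0.3, 0.015, 0.032, 0, 0], [0.3, 0.015, 0.032, 0, 0], [0.3, 0.015, 0.032, 0, 0], [0.3, 0.015, 0.032, 0, 0], [0.3, 0.015, 0.032, 0, 0], [0.3, 0.015, 0.032, 0, 0], [0.3, 0.015, 0.032, 0, 0], [0.3, 0.015, 0.032, 0, 0], [0.3, 0.015, 0.032, 0, 0], [0.3, 0.015, 0, 0, 0], [0.3, 0, 0, 0, 0]]}}

```text
clock: 16.32
eef_pos: [433.0, 381.1, 234.4]
eef_rot: [-3.141, 0.0, -3.141]
wrist_force: [0.8, 0.6, -0.2]
finger_gap: 61.5
finger_force: 0.0
```

```bash
cat > m.py <<'E'
from h import *
to(434.1,381.5,2,1.491)
for n in('top','side'):
    c=cam(n); P=cloud(c); h=cv2.cvtColor(c['img'],cv2.COLOR_BGR2HSV); X,Y,Z=P[...,0],P[...,1],P[...,2]
    e=(abs(X-585)<45)&(abs(Y-94)<40)&(Z>150)&(Z<230); v,u=np.where(e)
    if e.sum(): print(n,'eye',e.sum(),'px',u.mean().round(1),v.mean().round(1),'med',np.median(P[e],0).round(1),P[e].min(0).round(1),P[e].max(0).round(1))
    f=(X>460)&(X<640)&(Y>10)&(Y<180)&(Z>3)&(Z<28)
    m=f&(h[...,1]>80); 
    r=(X>460)&(X<640)&(Y>50)&(Y<140)&(Z>25)&(Z<45)&(h[...,1]>80)
    if r.sum(): print(n,'rails',r.sum(),P[r].mean(0).round(1),cv2.fitLine(P[r][:,:2].astype(np.float32),cv2.DIST_L2,0,.1,.1).ravel().round(3))
    cv2.imwrite(f'pics/{n}4.png',c['img'][130:280,150:350].repeat(4,0).repeat(4,1)); 
E
python3 m.py
```

```text
t 16.32 at [433.  381.1 234.4] rot [-3.141  0.    -3.141] F [ 0.8  0.6 -0.2] gap 61.5 grip 0.0
  shift after roll [  0.5   1.1 232.4] roll 1.652
top eye 95 px 272.5 195.5 med [581.3  94.1 194. ] [569.   85.5 173.9] [601.2 105.5 203.3]
top rails 129 [552.6  99.3  35.1] [ 9.99000e-01 -4.90000e-02  5.52575e+02  9.93050e+01]
side eye 130 px 268.0 170.5 med [576.9  90.2 183.4] [566.6  79.9 150.1] [597.5 104.4 197.8]
side rails 274 [543.   90.7  31.6] [1.00000e+00 6.00000e-03 5.42954e+02 9.06630e+01]
```

View pics/top4.png

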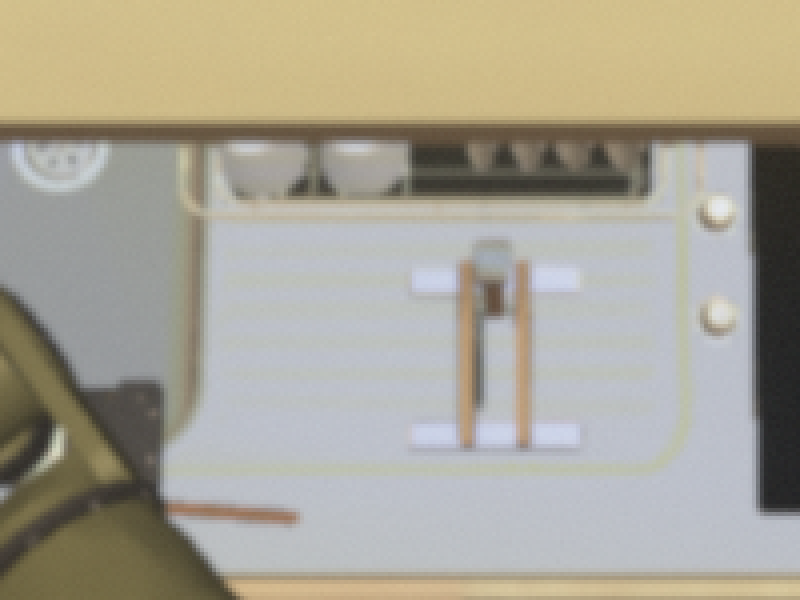

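Viewing the picture: the mast is upright with its eye at crop (492,257), the rails run straight up the image (yaw about 0) and both feet (410–580 wide) are inside the board. The bar's right end is at crop (297,517).

{"method": "arm_command", "body": {"plan": [[0, 0, 0, 0, 0.1836], [0, 0, 0, 0, 0.1836], [0, 0, 0, 0, 0.1836], [0, 0, 0, 0, 0.1836], [0, 0, 0, 0, 0.1836], [0, 0, 0, 0, 0.1836], [0, 0, 0, 0, 0.1836], [0, 0, 0, 0, 0.1836], [-0.2, 0, 0, 0, 0.1836], [-0.2, 0, 0.001, 0.04, 0], [-0.2, 0, 0, 0.04, 0], [-0.2, 0, 0, 0.04, 0], [-0.2, 0, 0, 0.04, 0], [-0.2, 0, 0, 0.04, 0], [-0.2, 0, 0, 0, 0]]}}

```text
clock: 18.3
eef_pos: [434.0, 379.7, 32.0]
eef_rot: [-3.138, 0.003, 1.488]
wrist_force: [-1.1, -0.5, 1.5]
finger_gap: 37.5
finger_force: 0.0
```

```bash
python3 - <<'E'
from h import *
to(434.1,381.5,2,1.491)
c=cam('side'); P=cloud(c); h=cv2.cvtColor(c['img'],cv2.COLOR_BGR2HSV); X,Y,Z=P[...,0],P[...,1],P[...,2]
m=(X>405)&(X<455)&(Y>220)&(Y<460)&(Z<25)&(Z>-15)&(h[...,1]>90); v,u=np.where(m)
q=np.array([ray(c,a,b,5) for a,b in zip(u,v)]); print(len(q),q.min(0).round(1),q.max(0).round(1),cv2.fitLine(q[:,:2].astype(np.float32),cv2.DIST_L2,0,.1,.1).ravel().round(3))
E
```

```text
t 18.3 at [434.  379.7  32. ] rot [-3.138e+00  3.000e-03  1.488e+00] F [-1.1 -0.5  1.5] gap 37.5 grip 0.0
  shift after roll [ 1.8 -0.  30. ] roll -0.003
90 [419.9 249.3   5. ] [438.  422.4   5. ] [8.10000e-02 9.97000e-01 4.28854e+02 3.20739e+02]
```

{"method": "arm_command", "body": {"plan": [[-0.2, 0, 0, 0.018, 0], [-0.2, 0, 0, 0.008, 0], [-0.2, 0, 0, 0.004, 0], [-0.2, 0, 0, 0, 0], [-1, 0, 0, 0, 0], [-1, 0, 0, 0, 0], [-1, 0, 0, 0, 0], [-1, 0, 0, 0, 0], [-1, 0, 0, 0, 0]], "newtons": 15}}

```text
clock: 19.48
eef_pos: [434.6, 381.4, 4.4]
eef_rot: [3.141, -0.0, 1.489]
wrist_force: [-0.5, 0.3, 1.7]
finger_gap: 9.5
finger_force: 15.0
```

{"method": "arm_command", "body": {"plan": [[-0.5, 0, 0, 0, 0], [-0.5, 0, 0, 0, 0], [-0.5, 0, 0, 0.003, 0], [-0.5, 0, 0, 0, 0], [-0.5, 0, 0, 0, 0], [-1, 0, 0, 0, 0], [-1, 0, 0, 0, 0], [-1, 0, 0, 0, 0], [-1, 0, 0, 0, 0]], "newtons": 20}}

```text
clock: 20.6
eef_pos: [434.5, 381.4, 1.3]
eef_rot: [3.142, -0.0, 1.489]
wrist_force: [-0.9, 0.9, 0.8]
finger_gap: 9.3
finger_force: 20.0
```

{"method": "arm_command", "body": {"plan": [[-1, 0, 0, -0.005, 0], [-1, 0, 0, -0.02, 0], [-1, 0, 0, -0.03, 0], [-1, 0, 0, -0.04, 0], [-1, 0, 0, -0.04, 0], [-1, 0, 0, -0.03, 0], [-1, 0, 0, -0.0115, -0.082], [-1, 0, 0.02, 0, 0], [-1, 0, 0.03, 0, 0], [-1, 0, 0.03, 0, 0], [-1, -0.02, 0.03, 0, 0], [-1, -0.03, 0.02, 0, 0], [-1, -0.03, 0.0185, 0, 0], [-1, -0.025, 0, 0, 0], [-1, -0.015, 0, 0, 0], [-1, 0, 0, 0, 0], [-1, 0, 0, 0, 0]]}}

```text
clock: 22.72
eef_pos: [582.9, 262.3, 178.2]
eef_rot: [3.141, -0.0, 1.572]
wrist_force: [-0.7, 0.1, -0.8]
finger_gap: 9.7
finger_force: 20.0
```

```bash
cat > g.py <<'E'
from h import *
to(583,261,177.8,np.pi/2)
for n in('top','side'):
    c=cam(n); P=cloud(c); h=cv2.cvtColor(c['img'],cv2.COLOR_BGR2HSV); X,Y,Z=P[...,0],P[...,1],P[...,2]
    m=(abs(X-585)<25)&(Y>110)&(Y<240)&(Z>165)&(Z<200)&(h[...,1]>70); v,u=np.where(m)
    if m.sum():
        q=np.array([ray(c,a,b,181.5) for a,b in zip(u,v)])
        l=cv2.fitLine(q[:,:2].astype(np.float32),cv2.DIST_L2,0,.1,.1).ravel(); print(n,'bar',m.sum(),'plane pts',q.min(0).round(1),q.max(0).round(1),'x at y=94:',(l[2]+(94-l[3])*l[0]/l[1]).round(1),'slope',(l[0]/l[1]).round(3),'depth med z',np.median(Z[m]).round(1),'x',np.median(X[m]).round(1))
    e=(abs(X-585)<30)&(abs(Y-94)<16)&(Z>150)&(Z<230)&(h[...,1]<70); v,u=np.where(e)
    print(n,'eye',e.sum(),'px',u.mean().round(1),v.mean().round(1),P[e].mean(0).round(1),P[e].min(0).round(1),P[e].max(0).round(1))
    r=cv2.resize(c['img'][130:230,230:350] if n=='top' else c['img'][120:220,200:320],None,fx=5,fy=5,interpolation=cv2.INTER_CUBIC); cv2.imwrite(f'pics/{n}5.png',r)
a,b=cv2.imread('pics/top5.png'),cv2.imread('pics/side5.png'); cv2.imwrite('pics/both5.png',cv2.resize(np.hstack([a,b]),(800,333)))
E
python3 g.py
```

```text
t 22.73 at [582.9 262.3 178.2] rot [ 3.141 -0.     1.572] F [-0.7  0.1 -0.8] gap 9.7 grip 20.0
  shift after roll [-1.3  0.1  0.4] roll 0.001
top bar 48 plane pts [578.2 134.  181.5] [584.1 202.3 181.5] x at y=94: 583.1 slope -0.007 depth med z 187.4 x 581.4
top eye 96 px 272.5 195.5 [582.8  95.4 193.1] [569.3  85.5 174.6] [600.3 105.4 205.4]
side bar 107 plane pts [573.6 126.6 181.5] [588.  241.3 181.5] x at y=94: 580.9 slope 0.0 depth med z 182.6 x 579.2
side eye 100 px 268.1 168.9 [578.2  90.5 186.4] [567.1  78.9 163. ] [598.6 104.7 198.2]
```

View pics/both5.png

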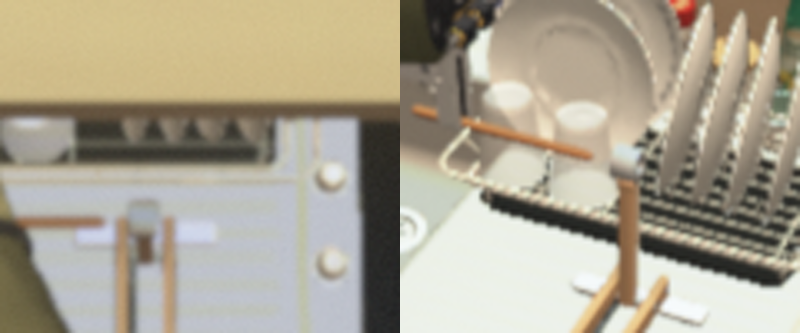

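The top crop shows the bar tip at (103,222) left of the eye, which is centred near (143,218). The side crop shows the bar heading for the eye at (625,163). I compare their centre lines at sub-pixel level.

```bash
python3 - <<'E'
from h import *
y=np.array([0,1.,0])
for n in('top','side'):
    c=cam(n); P=cloud(c); h=cv2.cvtColor(c['img'],cv2.COLOR_BGR2HSV); X,Y,Z=P[...,0],P[...,1],P[...,2]
    proj=lambda p:(lambda q:np.array([c['fx']*q[0]/q[2]+c['cx'],c['fy']*q[1]/q[2]+c['cy']]))(c['R'].T@(np.array(p,float)-c['eye']))
    g=lambda p:proj(p)
    # expected outline of eye at x=583: perpendicular offset of pixels from the projected axis line
    a,b=g([583,80,181.5]),g([583,240,181.5]); t=(b-a)/np.linalg.norm(b-a); nn=np.array([-t[1],t[0]])
    sx=(g([584,93,181.5])-g([583,93,181.5]))@nn; sz=(g([583,93,182.5])-g([583,93,181.5]))@nn
    e=(abs(X-585)<35)&(abs(Y-94)<9)&(Z>150)&(Z<230)
    e&=(h[...,1]<75)
    bar=(abs(X-583)<25)&(Y>135)&(Y<215)&(Z>165)&(Z<200)&(h[...,1]>60)
    print(n,'offset px per mm x,z',sx.round(3),sz.round(3))
    for k,m in(('eye',e),('bar',bar)):
        v,u=np.where(m); d=(np.stack([u,v],1)-a)@nn
        # extents per position bin along the axis
        s=np.round((np.stack([u,v],1)-a)@t); mid=[(d[s==i].min()+d[s==i].max())/2 for i in np.unique(s) if (s==i).sum()>1]
        w=[np.ptp(d[s==i])+1 for i in np.unique(s) if (s==i).sum()>1]
        print(k,len(d),'mean d',d.mean().round(2),'mid',np.mean(mid).round(2),'width',np.mean(w).round(2))
E
```

```text
top offset px per mm x,z 0.342 0.081
eye 84 mean d 0.87 mid 0.87 width 12.0
bar 62 mean d 0.14 mid 0.11 width 2.65
side offset px per mm x,z 0.215 0.271
eye 63 mean d 0.11 mid -0.17 width 8.67
bar 79 mean d -0.54 mid -0.56 width 3.12
```

{"method": "arm_command", "body": {"plan": [[-1, 0, 0.0018, 0.0004, 0], [-1, -0.008, 0, 0, 0], [-1, -0.008, 0, 0, 0], [-1, -0.005, 0, 0, 0], [-1, -0.005, 0, 0, 0], [-1, -0.004, 0, 0, 0], [-1, -0.004, 0, 0, 0], [-1, 0, 0, 0, 0]]}}

```text
clock: 23.92
eef_pos: [585.0, 227.3, 177.4]
eef_rot: [3.142, -0.0, 1.571]
wrist_force: [-0.5, 0.4, 1.0]
finger_gap: 9.2
finger_force: 20.0
```

{"method": "arm_command", "body": {"plan": [[-1, -0.005, 0, 0, 0], [-1, -0.005, 0, 0, 0], [-1, -0.005, 0, 0, 0], [-1, -0.005, 0, 0, 0], [-1, -0.005, 0, 0, 0], [-1, 0, 0, 0, 0]]}}

```text
clock: 24.68
eef_pos: [585.0, 202.1, 177.4]
eef_rot: [3.142, -0.0, 1.571]
wrist_force: [-0.9, 1.0, -0.4]
finger_gap: 9.1
finger_force: 20.0
```

```bash
sed -i 's/\[130:230,230:350\]/[150:250,230:350]/' g.py; sed -i "s/both5/both6/" g.py; python3 g.py
```

```text
t 24.68 at [585.  202.1 177.4] rot [ 3.142 -0.     1.571] F [-0.9  1.  -0.4] gap 9.1 grip 20.0
  shift after roll [58.9 -2.  -0.4] roll 0.0
top bar 23 plane pts [581.2 111.2 181.5] [587.  136.8 181.5] x at y=94: 582.8 slope 0.075 depth med z 187.4 x 583.3
top eye 99 px 272.6 195.4 [583.1  95.2 192.9] [569.3  79.9 176.4] [601.3 108.3 202.1]
side bar 103 plane pts [574.8 111.2 181.5] [593.9 241.3 181.5] x at y=94: 582.8 slope 0.001 depth med z 183.3 x 580.6
side eye 89 px 267.5 168.8 [576.6  91.7 187.5] [565.8  80.5 159.7] [593.4 110.  197.3]
```

View pics/both6.png

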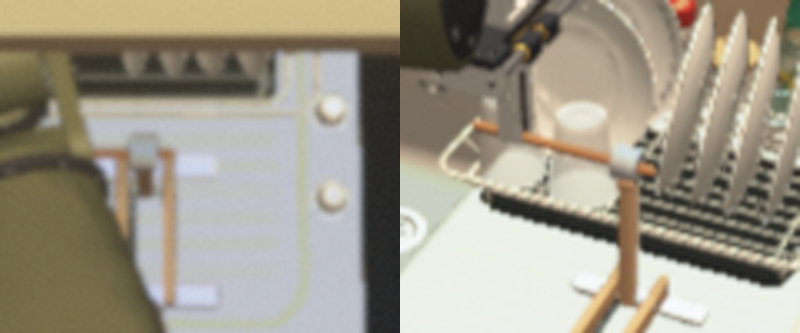

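The bar passes through the eye: its tip emerges to the right of it at side crop (652,172). I push on to the middle.

{"method": "arm_command", "body": {"plan": [[-1, -0.007, 0, 0, 0], [-1, -0.007, 0, 0, 0], [-1, -0.007, 0, 0, 0], [-1, -0.007, 0, 0, 0], [-1, -0.007, 0, 0, 0], [-1, -0.007, 0, 0, 0], [-1, -0.007, 0, 0, 0], [-1, -0.007, 0, 0, 0], [-1, -0.007, 0, 0, 0], [-1, 0, 0, 0, 0], [-1, 0, 0, 0, 0]]}}

```text
clock: 26.15
eef_pos: [585.0, 139.5, 177.4]
eef_rot: [3.142, -0.0, 1.571]
wrist_force: [0.1, -0.5, 0.0]
finger_gap: 9.7
finger_force: 20.0
```

```bash
cat > b.py <<'E'
from h import *
to(585,138.7,177.4)
c=cam('side'); P=cloud(c); h=cv2.cvtColor(c['img'],cv2.COLOR_BGR2HSV); X,Y,Z=P[...,0],P[...,1],P[...,2]
m=(abs(X-583)<25)&(Y>-30)&(Y<240)&(Z>150)&(Z<200)&(h[...,1]>70)&((Y>108)|(Y<78)); v,u=np.where(m)
q=np.array([ray(c,a,b,181.5) for a,b in zip(u,v)]); print(len(q),q.min(0).round(1),q.max(0).round(1))
cv2.imwrite('pics/fin.png',cv2.resize(c['img'][110:240,190:330],None,fx=4,fy=4))
E
python3 b.py
```

```text
t 26.15 at [585.  139.5 177.4] rot [ 3.142 -0.     1.571] F [ 0.1 -0.5  0. ] gap 9.7 grip 20.0
  shift after roll [-0.8 -0.  -0. ] roll 0
132 [573.8   2.4 181.5] [594.8 183.2 181.5]
```

{"method": "arm_command", "body": {"plan": [[-0.5, 0, 0, 0, 0], [-0.5, 0, 0, 0, 0], [-0.5, 0, 0, 0, 0], [-0.5, 0, 0, -0.01, 0], [-0.5, 0, 0, -0.03, 0], [-0.5, 0, 0, -0.04, 0], [-0.5, 0, 0, -0.04, 0], [-0.5, 0.03, -0.03, 0, 0], [-0.5, 0.04, -0.04, 0, 0], [-0.5, 0.04, -0.04, 0, 0], [-0.5, 0.02, -0.02, 0, 0], [-0.5, 0, 0, 0, 0], [-0.5, 0, 0, 0, 0]]}}

```text
clock: 27.82
eef_pos: [455.4, 268.9, 297.7]
eef_rot: [3.141, -0.0, 1.571]
wrist_force: [0.7, -0.5, 0.1]
finger_gap: 23.4
finger_force: 0.0
```

```bash
python3 b.py
```

```text
t 27.82 at [455.4 268.9 297.7] rot [ 3.141 -0.     1.571] F [ 0.7 -0.5  0.1] gap 23.4 grip 0.0
  shift after roll [-130.3  129.5  120.3] roll 0
146 [573.8   2.4 181.5] [589.8 180.9 181.5]
```

View pics/fin.png

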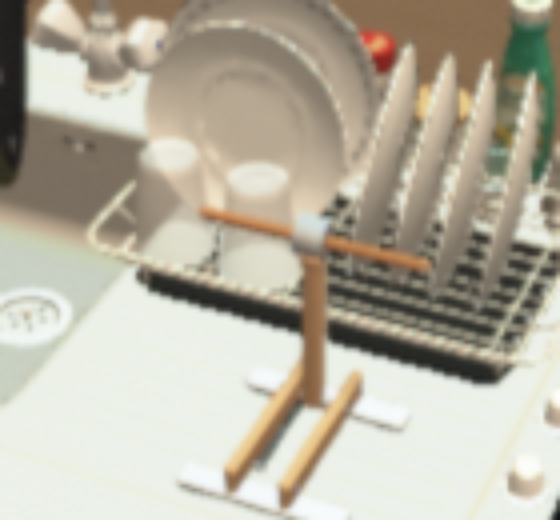

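The stand is flat on the board with its mast upright. The bar runs from (203,211) to (428,265) through the eye at (310,235), sticking out about equally, and the arm is clear.

```bash
python3 -c "
from cell import ticket
print(ticket.sign_off())"
```

```text
the job is handed in; nothing more can be done
None
```

I handed the job in at about 28 s: in the last camera view the stand sits flat on the draining board with its mast upright, the crossbar is centred through the eye to within about 2 mm, and the arm is clear; `sign_off` returned no verdict.

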